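Scrub the blue mug and hang it on the hook stand

ROBOT

A 6-joint arm with a two-finger parallel gripper is mounted at the origin on the work surface. World frame = base frame: x ahead of the robot, y to its left, z up, the work surface at z = 0. Lengths are in m, angles in rad, forces in N, time in s.
With the tool pointing down it reaches from about 0.25 to 0.725 m from the base axis. Payload 4 kg.
Tool frame: the origin (TCP) lies at the very end of the fingers, on their centre line; the grasp point (between the pads) lies 19 mm behind it; z points along the fingers, y is the line along which they close (so a half turn about z gives the same grasp; the last joint's range is limited). The gripper opens to 85 mm and grips with 20 to 120 N. Pads are 22 mm wide; open, the fingers measure 114 mm over their backs; the gripper's body (76 mm by 85 mm) begins 54 mm behind the grasp point. The pads swing forward as they close: fully open they stand 13 mm farther back than shut.
Start: joints at [1.217, 0.241, 0.005, 1.335, 0, 1.571], TCP at [0.173, 0.469, 0.231] pointing down, gripper open.
Joint ranges: [-2.72, 2.72], [-1.05, 1.87], [-1.09, 1.28], [-1.99, 2.15], [-1.42, 1.44], [-3.14, 3.14]. Speed limits (rad/s): [2.79, 2.79, 3.14, 3.14, 3.14, 3.14].

INTERFACE

Orientations are given as a unit quaternion [x, y, z, w].
In Python, from workcell import monitor, viewer, job gives the robot as it stands.
- The arm moves only by the tool arm_command, never from a script. Its argument "increments" is a list of rows, each an object of numbers: "dx", "dy", "dz": the shift along the tool's x, y, z in cm; "wx", "wy", "wz": the turn, a rotation vector about the tool's x, y, z in rad; "grip": the finger opening in cm, from 0 to 8.54. In form: [{"dx": .., "dy": .., "dz": .., "wx": .., "wy": .., "wz": .., "grip": ..}, ...]. A call has 1 to 10 rows; each row is the pose to reach, as a shift and turn from the pose commanded when the call began, along the tool's axes at that moment; what a row does not reach only later rows make up. A row lasts 1/10 s, in which the tool goes at most 50 mm and 8.59 degrees, less where a joint would pass 70% of its speed; a pose out of reach is approached as far as the arm can. A call with a gripper value outside its range is refused whole. The fingers move at their own pace and stop on an object; the grip force is fixed at half the most. Time passes only in rows, so rows that repeat a pose let the fingers close. It gives the time, the measured TCP pose, the force, the opening and the grip force at its end, in the units of the state.
- monitor.get_obs(): the state, without advancing time (a new reading comes with each control period).
- viewer.camera(name): name is "scene" or "side" or "wrist"; returns (picture, depth): 420x560x3 uint8, red, green, blue; 420x560 float32, m along the optical axis (not along the pixel's ray), 0 where there is no reading.
- viewer.get_calibration(name): a dict with "fovy" (degrees; the focal length in pixels is half the picture's height over the tangent of half this angle, whatever the lens; pixels are square), "cx", "cy" (the principal point, pixels), "dist_coeffs" ([k1, k2, p1, p2, k3] as OpenCV has them; the pictures are not rectified), "view" (4x4, takes a point from world to camera coordinates). Camera axes: x right, y up, looking along -z (the intrinsics and any distortion apply to the point x, -y, -z); pixel columns grow to the right and rows downward; lengths in m; the calibration is good to about 2 mm. A picture is of the moment at which its call begins: read the wrist's pose just before it. get_calibration takes no time and is no camera call; for the wrist camera it gives the pose at the moment of the call.
- job.job_done(): hands the job in; it is judged then, once.
The state is a dict: "clock": time; "joint_pos": joint angles; "joint_vel": joint speeds; "tau": joint torques, N m; "eef_pos": TCP position; "tool_rot": TCP orientation; "ft_force": force on the tool from outside, world axes, zero at the start; "ft_torque": the same for the moment, N m; "grip_width": finger opening in m; "grasp_force": force on a finger pad.
Only numpy, scipy, OpenCV 4.12 (cv2) and the standard library are available. Lean on these libraries where they do the work, as an engineer would, in place of code of your own. Each camera call takes 0.05 s, during which the arm holds its last target. There are 200 camera calls.

TASK

Wash up the blue mug: take the brush from its holder and scrub inside the mug while it stands on the counter, down to the bottom, up to about the rim, and down to the bottom once more; then stand the brush back in its holder. Then hang the mug gently by its handle on the arm of the hook stand, whose height is wherever the last person left it, and let it hang there freely (swaying is fine). Leave the white mug and everything else on the counter where it is.

Things in the scene. Friction and masses are not known exactly. Their poses are not given: they have to be found in the camera images.
- mug: blue mug, 0.2 to 0.4 kg, upright on the counter: outside diameter 66, height 85, wall 4, inner floor 5 above its underside. Origin: centre of underside; z up its axis, handle to +y. Handle: round bar 10 thick in the y-z plane; its square opening is 30 wide (y 33 to 63) and 48 high (z 20 to 68). Can be gripped across the body, along its x, from above, pads near the rim
- mug_handle (a point): the middle of the opening in the blue mug's handle, at (0, 48, 44) in the mug's frame. Let go on the arm, the mug swings down about it until an upper corner of the handle bears the weight
- brush: dish brush standing head down in its holder, 90 g: yellow and white head, a cylinder of diameter 28, length 60; steel neck of diameter 10; round wooden handle of diameter 18, from 90 to 210 above the head's end. Origin: centre of the head's flat lower end; z along the brush to the handle
- brush_holder: the brush's holder, a plain open white ceramic cup without handle, fixed: outside diameter 56, inside diameter 48, height 75, inner floor 5 above its underside. Origin at the centre of its underside, z up
- stand: fixed hook stand: base of diameter 124, upright tube, in it a rod with a level steel arm of diameter 12 that points to the stand's -x: straight to 78 out from the rod's axis, then bent up, ending 90 out and 20 higher than its axis. The arm's axis is at an UNREPORTED height, 185 to 265 above the counter: see it or feel for it. Origin: centre of the base's underside, z up
- stand_tube (a point): top of the stand's fixed dark tube, 167 straight above stand's origin. The rod slides out of it, held by stiff friction (slips at 40 N), and ends in a flat red cap of diameter 32, centred on the rod, whose upper face is 14 above the arm's axis; nothing on the stand is higher than the cap or the arm's end. Feel for the cap from above, gently
- white_mug: a white mug of the same shape as the blue one, not to be used; the two may stand in either's place
- soap: green soap bottle, diameter 60, height 170, upright
- jar: glass jar with wooden lid, diameter 84, height 110
- bowl: white bowl, diameter 130, height 55
- spoon: wooden spoon, 240 long, lying on the counter
- shaker: dark wooden pepper shaker, diameter 40, height 88
There are look-alikes about, which are no part of the job. What is shaped like the mug but pink or purple is not meant.

How it is judged:
On the way, in this order (a step that is already met when the one before it is completed fails the run):
1. the brush's end is down at the bottom inside the standing blue mug (horizontal distance between brush and mug below 0.028 m and angle between mug's own z axis and vertical below 0.3 rad and z of brush in the frame of mug below 0.02 m), for 0.05 s.
2. the brush is drawn up to about the rim (horizontal distance between brush and mug below 0.028 m and angle between mug's own z axis and vertical below 0.3 rad and z of brush in the frame of mug above 0.045 m), for 0.05 s.
3. the brush's end is down at the bottom inside the mug again (all of step 1), for 0.05 s.
At the end, for the whole second after the job is handed in: The blue mug hangs by its handle on the arm (opening 10-95 mm out, within 25 mm sideways, over 140 mm high; mug x within 0.5 rad of the arm; origin over 90 mm high; it may sway). Brush at rest in its holder, head down (within 24 mm, tilt under 0.35 rad) (x of mug_handle in the frame of stand between -0.095 and -0.01 m and y of mug_handle in the frame of stand between -0.025 and 0.025 m and angle between the x axis of mug and the x axis of stand, either way round below 0.5 rad and height (world z) of mug above 0.09 m and height (world z) of mug_handle above 0.14 m and horizontal distance between brush and brush_holder below 0.024 m and z of brush in the frame of brush_holder below 0.02 m and angle between brush's own z axis and vertical below 0.35 rad and linear speed of brush below 0.05 m/s); the robot touches nothing.
It fails at once if while held in the fingers, the blue mug is knocked or pressed against the stand with more than 25 N (contact force between mug and stand above 25 N and contact force between the fingers and mug above 5 N).
It fails at once if the blue mug is dropped onto or flung against the stand (more than 80 N) (contact force between mug and stand above 80 N).
It fails at once if one of the other things on the counter is moved more than 40 mm (distance of any of white_mug, soap, jar, bowl, spoon, shaker from where it was at the start of the episode above 0.04 m).
It also fails if it takes over 72 s, if anything falls off the work surface, if the arm or the gripper's body presses on something with over 40 N, if the wrist force passes 120 N, or if a joint passes its speed limit or range.

## Working session

There is one attempt and no reset: what is moved stays moved. The work goes in short steps, Python scripts to look and compute and a tool call to move; the robot and the scene stay as the last step left them, time stands still between calls to the robot, and variables do not carry over. Pictures are saved under pics/ and viewed, at most 10 in all, crops included, and the job is handed in when it is done.

Besides the shell and the picture viewer there is one more tool, called in YAML: its name, and indented under it one key for each argument. arm_command: Moves the arm, as the interface text tells. Its arguments: {"type":"object","properties":{"increments":{"type":"array","items":{"type":"object","properties":{"dx":{"type":"number"},"dy":{"type":"number"},"dz":{"type":"number"},"wx":{"type":"number"},"wy":{"type":"number"},"wz":{"type":"number"},"grip":{"type":"number"}}}}},"required":["increments"]}

```bash
mkdir -p pics
cat > h.py <<'E'
import numpy as np,cv2
from workcell import monitor,viewer,job
from scipy.spatial.transform import Rotation as R
def cal(n):
    c=viewer.get_calibration(n); f=210/np.tan(np.radians(c['fovy'])/2)
    return np.array([[f,0,c['cx']],[0,f,c['cy']],[0,0,1]]),np.array(c['dist_coeffs'],float),np.array(c['view'])
def shot(n,fn=None):
    C=cal(n); p,d=viewer.camera(n); p=np.array(p);d=np.array(d)
    if fn: cv2.imwrite('pics/'+fn,p[:,:,::-1])
    return p,d,C
def cloud(d,C):
    K,D,V=C; v,u=np.mgrid[:d.shape[0],:d.shape[1]]
    q=cv2.undistortPoints(np.stack([u,v],-1).reshape(-1,1,2).astype(np.float64),K,D).reshape(d.shape+(2,))
    c=np.stack([q[...,0]*d,-q[...,1]*d,-d,np.ones_like(d)],-1)
    w=(c@np.linalg.inv(V).T)[...,:3]; w[d==0]=np.nan
    return w
def tool():
    o=monitor.get_obs(); return np.array(o['eef_pos']),R.from_quat(o['tool_rot']),o
E
python3 - <<'E'
from h import *
for n in('scene','side'):
    p,d,C=shot(n,n+'0.png'); np.savez(n+'0.npz',p=p,d=d,w=cloud(d,C)); print(n,np.linalg.inv(C[2])[:3].round(3).tolist(),C[0][0,0],C[1])
p,r,o=tool();print(p,r.as_matrix().round(3).tolist(),o['clock'])
a=np.hstack([cv2.imread('pics/scene0.png')]);
E
```

```text
scene [[-0.514, -0.68, 0.522, 1.088], [0.857, -0.395, 0.33, 0.285], [-0.018, 0.617, 0.786, 0.918]] 436.0254242663528 [-0.03411564  0.          0.          0.          0.        ]
side [[-0.975, 0.164, -0.148, 0.44], [-0.221, -0.722, 0.656, 0.577], [0.001, 0.672, 0.74, 0.837]] 382.2519864073477 [-0.04710729  0.          0.          0.          0.        ]
[0.17304096 0.46848338 0.23050674] [[-0.938, 0.346, -0.001], [0.346, 0.938, -0.002], [0.0, -0.002, -1.0]] 0.1
```

View pics/scene0.png

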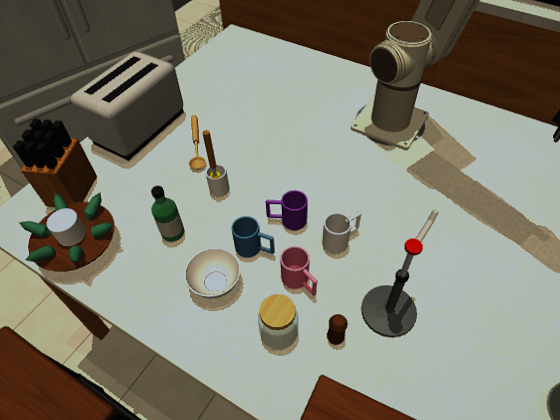

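View pics/side0.png

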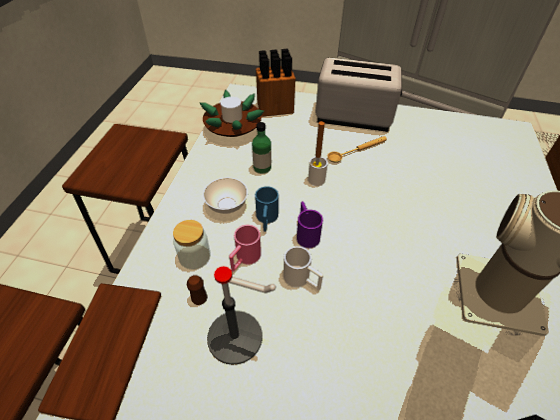

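The scene view shows the blue mug at (247,237) with its handle at (267,243), and the brush and holder at (213,175). The stand's cap is at (413,246) and its arm tip at (433,213). In the side view the mug is at (267,205), the brush at (320,150), and the cap at (223,275) with the tip at (270,288).

```bash
cat > m.py <<'E'
from h import *
from scipy.optimize import least_squares
def circ(q,r=None):
    f=lambda a:np.hypot(q[:,0]-a[0],q[:,1]-a[1])-(a[2] if r is None else r)
    s=least_squares(f,[*q.mean(0)[:2],r or .03],loss='soft_l1',f_scale=.002);return s.x.round(4),np.abs(s.fun).mean().round(4)
for n in('scene','side'):
    z=np.load(n+'0.npz');w=z['w'];p=z['p'];hsv=cv2.cvtColor(p,cv2.COLOR_RGB2HSV).astype(int);H,S,V=hsv[...,0],hsv[...,1],hsv[...,2]
    ok=np.isfinite(w[...,0]); v,u=np.mgrid[:420,:560]
    def box(c):return (u>=c[0])&(u<c[2])&(v>=c[1])&(v<c[3])&ok
    B={'scene':dict(mug=(225,210,282,262),br=(200,125,232,200),cap=(400,236,428,258),arm=(410,205,442,250),base=(360,283,420,338)),
       'side':dict(mug=(248,182,284,232),br=(304,118,332,190),cap=(212,264,236,285),arm=(232,272,280,300),base=(203,310,266,365))}[n]
    m=box(B['mug'])&(H>95)&(H<118)&(S>90)
    q=w[m]; print(n,'mug n',len(q),'zmax',np.nanpercentile(q[:,2],[1,50,99]).round(3))
    top=q[(q[:,2]>.078)&(q[:,2]<.092)]; print(' rim pts',len(top),circ(top[:,:2]),circ(top[:,:2],.031))
    c=circ(top[:,:2])[0][:2]; dd=np.hypot(*(q[:,:2]-c).T); h=q[(dd>.042)&(dd<.085)&(q[:,2]>.01)]
    print(' handle n',len(h),np.median(h,0).round(3),'ang',np.degrees(np.arctan2(*(np.mean(h,0)[:2]-c)[::-1])).round(1))
    q=w[box(B['br'])&(w[...,2]>.09)];hh=q[q[:,2]>.13]
    for a,b in((.09,.13),(.13,.16),(.16,.19),(.19,.24)):
        k=q[(q[:,2]>a)&(q[:,2]<b)];
        if len(k)>5:print(' brush',a,len(k),np.median(k,0).round(4),circ(k[:,:2],.009))
    print(' br top',np.percentile(q[:,2],99.5).round(4))
    k=w[box(B['br'])&(w[...,2]>.02)&(w[...,2]<.078)&(S<70)];print(' holder',len(k),circ(k[:,:2],.028),np.percentile(k[:,2],[5,95]))
    k=w[box(B['cap'])&((H<8)|(H>172))&(S>170)];t=k[k[:,2]>np.percentile(k[:,2],60)-.006];print(' cap',len(k),np.percentile(k[:,2],[5,25,50,75,95]).round(4),t.min(0)[:2].round(4),t.max(0)[:2].round(4),(t.min(0)+t.max(0))[:2]/2)
    k=w[box(B['arm'])&(w[...,2]>.15)&(S<90)];
    print(' arm',len(k)); k=k[np.argsort(k[:,1])]
    for s in np.array_split(k,6): print('   ',np.median(s,0).round(4))
    k=w[box(B['base'])&(w[...,2]>.003)&(w[...,2]<.03)];print(' base',len(k),k[:,2].min(),np.percentile(k[:,2],[50,90]),np.percentile(k,1,0)[:2],np.percentile(k,99,0)[:2],(np.percentile(k,1,0)+np.percentile(k,99,0))[:2]/2)
    for nm,(uu,vv) in {'scene':dict(purple=(293,200),pink=(293,255),bowl=(214,285),soap=(158,190),white=(336,220)),'side':dict(purple=(310,215),pink=(247,232),bowl=(228,205),soap=(262,130),white=(298,255))}[n].items(): print(' ',nm,w[vv,uu].round(3))
E
python3 m.py
```

```text
scene mug n 1044 zmax [0.004 0.052 0.085]
 rim pts 155 (array([ 0.6231, -0.1219,  0.0304]), np.float64(0.0016)) (array([ 0.623 , -0.1218,  0.031 ]), np.float64(0.0017))
 handle n 96 [ 0.616 -0.061  0.057] ang 96.8
 brush 0.09 66 [ 0.5137 -0.2955  0.1134] (array([ 0.5075, -0.3019,  0.009 ]), np.float64(0.001))
 brush 0.13 59 [ 0.513  -0.2954  0.1458] (array([ 0.5071, -0.3016,  0.009 ]), np.float64(0.001))
 brush 0.16 65 [ 0.5139 -0.2954  0.1758] (array([ 0.5073, -0.3016,  0.009 ]), np.float64(0.001))
 brush 0.19 71 [ 0.5129 -0.2963  0.2075] (array([ 0.5087, -0.3015,  0.009 ]), np.float64(0.0018))
 br top 0.2147
 holder 396 (array([ 0.5043, -0.2992,  0.028 ]), np.float64(0.0022)) [0.02333488 0.07456663]
 cap 222 [0.2631 0.2669 0.2682 0.2691 0.2702] [0.5934 0.2351] [0.6238 0.2649] [0.60860128 0.25001908]
 arm 230
    [0.5655 0.2494 0.2586]
    [0.5531 0.2519 0.2599]
    [0.5406 0.2539 0.2614]
    [0.5508 0.2559 0.2609]
    [0.5407 0.2577 0.2599]
    [0.5294 0.2601 0.2629]
 base 2012 0.0030055660720332833 [0.01137479 0.01481598] [0.55335005 0.19268609] [0.668493   0.30806468] [0.61092152
[... 721 characters left out ...]
 -0.3024,  0.009 ]), np.float64(0.0018))
 br top 0.2161
 holder 111 (array([ 0.5059, -0.2995,  0.028 ]), np.float64(0.0426)) [0.02402883 0.07631509]
 cap 240 [0.2646 0.2679 0.2687 0.2694 0.2705] [0.5917 0.2358] [0.6219 0.2659] [0.60684426 0.25081777]
 arm 325
    [0.576  0.2502 0.26  ]
    [0.5584 0.2539 0.2609]
    [0.5552 0.2561 0.2602]
    [0.5575 0.258  0.2595]
    [0.5427 0.2595 0.2593]
    [0.5273 0.2618 0.2609]
 base 2135 0.0030155616184340817 [0.01250637 0.01599042] [0.54762153 0.19084659] [0.66557531 0.30896464] [0.60659842 0.24990562]
  purple [ 0.496 -0.095  0.063]
  pink [ 0.646 -0.004  0.059]
  bowl [ 0.743 -0.131  0.004]
  soap [ 0.679 -0.303  0.16 ]
  white [0.505 0.032 0.052]
```

```bash
cat >> h.py <<'E'
def go(x,y,z,yawx):
    "increments (cm, rad) from the present pose to a down-pointing tool with tool x at yaw (deg)"
    p,r,o=tool(); a=np.radians(yawx); c,s=np.cos(a),np.sin(a)
    T=R.from_matrix([[c,s,0],[s,-c,0],[0,0,-1]])
    print('d',(r.inv().apply(np.array([x,y,z])-p)*100).round(2),'w',(r.inv()*T).as_rotvec().round(3),'from',p.round(4),'t',round(o['clock'],2),'F',np.round(o['ft_force'],1),'grip',round(o['grip_width'],4),'j',np.round(o['joint_pos'],2))
E
python3 - <<'E'
from h import *
go(.509,-.302,.26,97.5)
# bowl
for n in('scene','side'):
    z=np.load(n+'0.npz');w=z['w'];k=w[(w[...,2]>.045)&(w[...,2]<.06)&(w[...,0]>.66)&(w[...,0]<.85)&(w[...,1]>-.22)&(w[...,1]<-.05)]
    print(len(k),k.min(0),k.max(0))
    # arm direction fit
    k=w[(w[...,2]>.252)&(w[...,2]<.275)&(w[...,0]>.525)&(w[...,0]<.585)&(abs(w[...,1]-.25)<.03)]
    print(len(k),np.polyfit(k[:,0]-.6075,k[:,1],1),np.percentile(k[:,2],[10,50,90]))
E
```

```text
d [-58.21 -60.64  -2.83] w [-2.000e-03  1.000e-03  1.086e+00] from [0.173  0.4685 0.2305] t 0.1 F [ 0.  -0.9  0.9] grip 0.0853 j [1.22 0.24 0.   1.34 0.   1.57]
496 [ 0.68121811 -0.19674382  0.04507774] [ 0.81139549 -0.06841458  0.05900127]
183 [-0.08158503  0.24987396] [0.25702695 0.25971985 0.26347278]
322 [ 0.68222649 -0.19692323  0.04515179] [ 0.81146296 -0.06675705  0.05832547]
240 [-0.09703145  0.25128828] [0.25602382 0.25961253 0.26169464]
```

arm_command:
  increments:
    - {"dx":-10,"dy":-10,"dz":-3,"wz":0.15}
    - {"dx":-58.2,"dy":-60.6,"dz":-2.8,"wz":1.086}
    - {"dx":-58.2,"dy":-60.6,"dz":-2.8,"wz":1.086}
    - {"dx":-58.2,"dy":-60.6,"dz":-2.8,"wz":1.086}
    - {"dx":-58.2,"dy":-60.6,"dz":-2.8,"wz":1.086}
    - {"dx":-58.2,"dy":-60.6,"dz":-2.8,"wz":1.086}
    - {"dx":-58.2,"dy":-60.6,"dz":-2.8,"wz":1.086}
    - {"dx":-58.2,"dy":-60.6,"dz":-2.8,"wz":1.086}
    - {"dx":-58.2,"dy":-60.6,"dz":-2.8,"wz":1.086}
    - {"dx":-58.2,"dy":-60.6,"dz":-2.8,"wz":1.086}

```text
validation failed for argument at $.in...
```

```bash
python3 -c "
from h import *
go(.509,-.302,.26,97.5)"
```

```text
d [-58.21 -60.64  -2.83] w [-2.000e-03  1.000e-03  1.086e+00] from [0.173  0.4685 0.2305] t 0.1 F [ 0.  -0.9  0.9] grip 0.0853 j [1.22 0.24 0.   1.34 0.   1.57]
```

arm_command:
  increments:
    - {"dx":-3,"dy":-3,"dz":-1,"wx":0,"wy":0,"wz":0.1,"grip":8.5}

```text
clock: 0.2
eef_pos: [0.1899, 0.4321, 0.239]
tool_rot: [0.224, 0.975, -0.001, -0.001]
ft_force: [0.4, -0.5, 0.1]
grip_width: 0.0849
grasp_force: 0.0
```

arm_command:
  increments:
    - {"dx":-30,"dy":-30,"dz":-2,"wx":0,"wy":0,"wz":0.5,"grip":8.5}

```text
clock: 0.3
eef_pos: [0.2075, 0.3836, 0.2434]
tool_rot: [0.298, 0.954, -0.0, 0.0]
ft_force: [2.2, -0.5, 0.1]
grip_width: 0.0851
grasp_force: 0.0
```

```bash
python3 -c "
from h import *
go(.509,-.302,.26,97.5)"
```

```text
d [-63.84 -39.17  -1.65] w [0.    0.    0.834] from [0.2075 0.3836 0.2434] t 0.3 F [ 2.2 -0.5  0.1] grip 0.0851 j [ 1.08  0.11 -0.12  1.34 -0.    1.68]
```

arm_command:
  increments:
    - {"dx":-63.8,"dy":-39.2,"dz":-1.6,"wx":0,"wy":0,"wz":0.834,"grip":8.5}
    - {"dx":-63.8,"dy":-39.2,"dz":-1.6,"wx":0,"wy":0,"wz":0.834,"grip":8.5}
    - {"dx":-63.8,"dy":-39.2,"dz":-1.6,"wx":0,"wy":0,"wz":0.834,"grip":8.5}
    - {"dx":-63.8,"dy":-39.2,"dz":-1.6,"wx":0,"wy":0,"wz":0.834,"grip":8.5}
    - {"dx":-63.8,"dy":-39.2,"dz":-1.6,"wx":0,"wy":0,"wz":0.834,"grip":8.5}
    - {"dx":-63.8,"dy":-39.2,"dz":-1.6,"wx":0,"wy":0,"wz":0.834,"grip":8.5}
    - {"dx":-63.8,"dy":-39.2,"dz":-1.6,"wx":0,"wy":0,"wz":0.834,"grip":8.5}
    - {"dx":-63.8,"dy":-39.2,"dz":-1.6,"wx":0,"wy":0,"wz":0.834,"grip":8.5}
    - {"dx":-63.8,"dy":-39.2,"dz":-1.6,"wx":0,"wy":0,"wz":0.834,"grip":8.5}
    - {"dx":-63.8,"dy":-39.2,"dz":-1.6,"wx":0,"wy":0,"wz":0.834,"grip":8.5}

```text
clock: 1.3
eef_pos: [0.4094, -0.0761, 0.2542]
tool_rot: [0.659, 0.752, 0.0, -0.0]
ft_force: [1.6, 1.0, 0.1]
grip_width: 0.0856
grasp_force: 0.0
```

```bash
python3 -c "
from h import *
go(.509,-.302,.26,97.5)"
```

```text
d [-23.7    6.89  -0.58] w [ 0.    -0.     0.001] from [ 0.4094 -0.0761  0.2542] t 1.3 F [1.6 1.  0.1] grip 0.0856 j [-0.18  0.06 -0.15  1.36  0.    1.25]
```

arm_command:
  increments:
    - {"dx":-23.7,"dy":6.9,"dz":-0.6,"wx":0,"wy":0,"wz":0,"grip":8.5}
    - {"dx":-23.7,"dy":6.9,"dz":-0.6,"wx":0,"wy":0,"wz":0,"grip":8.5}
    - {"dx":-23.7,"dy":6.9,"dz":-0.6,"wx":0,"wy":0,"wz":0,"grip":8.5}
    - {"dx":-23.7,"dy":6.9,"dz":-0.6,"wx":0,"wy":0,"wz":0,"grip":8.5}
    - {"dx":-23.7,"dy":6.9,"dz":-0.6,"wx":0,"wy":0,"wz":0,"grip":8.5}
    - {"dx":-23.7,"dy":6.9,"dz":-0.6,"wx":0,"wy":0,"wz":0,"grip":8.5}
    - {"dx":-23.7,"dy":6.9,"dz":-0.6,"wx":0,"wy":0,"wz":0,"grip":8.5}

```text
clock: 2.0
eef_pos: [0.5086, -0.3004, 0.2584]
tool_rot: [0.659, 0.752, -0.0, -0.002]
ft_force: [0.6, 0.3, -0.0]
grip_width: 0.085
grasp_force: 0.0
```

```bash
python3 -c "
from h import *
go(.509,-.302,.157,97.5)
p,d,C=shot('wrist','w1.png');w=cloud(d,C)
for a,b in((.13,.17),(.17,.2),(.2,.23)):
    k=w[(w[...,2]>a)&(w[...,2]<b)&(abs(w[...,0]-.51)<.025)&(abs(w[...,1]+.302)<.025)]
    print(len(k),np.median(k,0) if len(k) else '', k.max(0) if len(k) else '')
k=w[(w[...,2]>.065)&(w[...,2]<.08)&(abs(w[...,0]-.51)<.05)&(abs(w[...,1]+.302)<.05)];print(len(k),k.min(0),k.max(0))
"
```

```text
d [-0.18  0.04 10.14] w [-0.003 -0.002  0.   ] from [ 0.5086 -0.3004  0.2584] t 2.0 F [ 0.6  0.3 -0. ] grip 0.085 j [-0.53  0.42  0.33  1.48  0.    0.91]
299 [ 0.50785087 -0.29501455  0.15197711] [ 0.51744681 -0.29365426  0.16997424]
340 [ 0.50823487 -0.29497965  0.18643257] [ 0.51733278 -0.29354786  0.19983975]
888 [ 0.50906726 -0.30011548  0.21487304] [ 0.51796109 -0.29336082  0.21707174]
970 [ 0.47810156 -0.32667845  0.06500389] [ 0.53341033 -0.27254369  0.0795381 ]
```

View pics/w1.png

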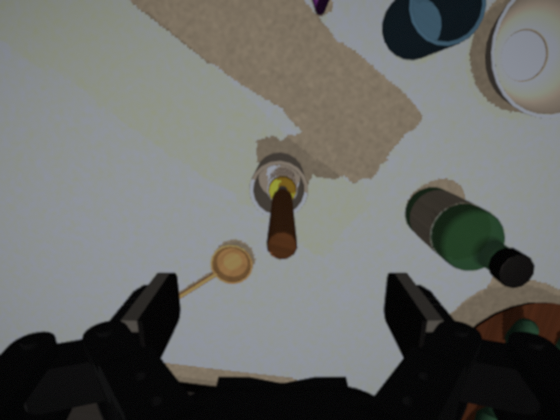

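The wrist view shows the brush handle top at (282,245), upright between the open fingers, with the holder at (278,185). The soap bottle is clear of the gripper. Next I lower and grip.

arm_command:
  increments:
    - {"dx":-0.1,"dy":0,"dz":4,"wx":0,"wy":0,"wz":0,"grip":8.5}
    - {"dx":-0.1,"dy":0,"dz":8,"wx":0,"wy":0,"wz":0,"grip":8.5}
    - {"dx":-0.1,"dy":0,"dz":10.1,"wx":0,"wy":0,"wz":0,"grip":5}
    - {"dx":-0.1,"dy":0,"dz":10.1,"wx":0,"wy":0,"wz":0,"grip":1.5}
    - {"dx":-0.1,"dy":0,"dz":10.1,"wx":0,"wy":0,"wz":0,"grip":1.0}
    - {"dx":-0.1,"dy":0,"dz":10.1,"wx":0,"wy":0,"wz":0,"grip":1.0}
    - {"dx":-0.1,"dy":0,"dz":10.1,"wx":0,"wy":0,"wz":0,"grip":1.0}
    - {"dx":-0.1,"dy":0,"dz":10.1,"wx":0,"wy":0,"wz":0,"grip":1.0}
    - {"dx":-0.1,"dy":0,"dz":10.1,"wx":0,"wy":0,"wz":0,"grip":1.0}
    - {"dx":-0.1,"dy":0,"dz":10.1,"wx":0,"wy":0,"wz":0,"grip":1.0}

```text
clock: 3.05
eef_pos: [0.5098, -0.3015, 0.162]
tool_rot: [0.659, 0.752, 0.0, 0.002]
ft_force: [-3.0, 0.8, 5.7]
grip_width: 0.0168
grasp_force: 58.4
```

arm_command:
  increments:
    - {"dx":0,"dy":0,"dz":-2,"wx":0,"wy":0,"wz":0,"grip":1.0}
    - {"dx":0,"dy":0,"dz":-6,"wx":0,"wy":0,"wz":0,"grip":1.0}
    - {"dx":0,"dy":0,"dz":-10,"wx":0,"wy":0,"wz":0,"grip":1.0}
    - {"dx":0,"dy":0,"dz":-12,"wx":0,"wy":0,"wz":0,"grip":1.0}
    - {"dx":0,"dy":0,"dz":-12,"wx":0,"wy":0,"wz":0,"grip":1.0}
    - {"dx":0,"dy":0,"dz":-12,"wx":0,"wy":0,"wz":0,"grip":1.0}

```text
clock: 3.65
eef_pos: [0.5093, -0.3008, 0.2794]
tool_rot: [0.659, 0.753, 0.0, 0.0]
ft_force: [0.1, -0.6, -1.5]
grip_width: 0.0169
grasp_force: 58.7
```

```bash
python3 -c "
from h import *
go(.622,-.1217,.278,97.5)
p,r,o=tool()
for n in('scene','side'):
    q,d,C=shot(n);w=cloud(d,C);s=w[(abs(w[...,0]-p[0])<.04)&(abs(w[...,1]-p[1])<.04)&(w[...,2]>.08)&(w[...,2]<.26)]
    for a in np.arange(.1,.26,.02):
        k=s[(s[:,2]>a)&(s[:,2]<a+.02)]
        if len(k)>4: print(n,a.round(2),len(k),np.median(k,0).round(4),k[:,2].min().round(4),np.ptp(k[:,:2],axis=0).round(3))
"
```

```text
d [16.25 13.54  0.14] w [0.001 0.    0.002] from [ 0.5093 -0.3008  0.2794] t 3.65 F [ 0.1 -0.6 -1.5] grip 0.0169 j [-0.53  0.42  0.38  1.53  0.    0.9 ]
scene 0.12 54 [ 0.5174 -0.2924  0.1331] 0.1243 [0.029 0.025]
scene 0.14 70 [ 0.5172 -0.2914  0.1507] 0.14 [0.027 0.028]
scene 0.16 74 [ 0.5162 -0.2914  0.1718] 0.1601 [0.027 0.027]
scene 0.18 63 [ 0.5125 -0.2973  0.1823] 0.18 [0.027 0.024]
scene 0.2 31 [ 0.5135 -0.2953  0.2134] 0.2001 [0.016 0.016]
scene 0.22 49 [ 0.5154 -0.2945  0.2306] 0.2202 [0.017 0.015]
scene 0.24 50 [ 0.5155 -0.2949  0.2502] 0.2402 [0.014 0.016]
side 0.12 49 [ 0.5089 -0.2886  0.1319] 0.121 [0.027 0.014]
side 0.14 59 [ 0.5077 -0.2891  0.1491] 0.1406 [0.029 0.019]
side 0.16 67 [ 0.5085 -0.2895  0.1726] 0.1605 [0.027 0.027]
side 0.18 43 [ 0.5095 -0.296   0.1827] 0.1801 [0.023 0.021]
side 0.2 24 [ 0.5097 -0.2947  0.2142] 0.2011 [0.016 0.01 ]
side 0.22 41 [ 0.5096 -0.2942  0.2284] 0.2203 [0.017 0.013]
side 0.24 43 [ 0.5093 -0.2942  0.2501] 0.2404 [0.017 0.012]
```

arm_command:
  increments:
    - {"dx":3.5,"dy":2.9,"dz":0,"wx":0,"wy":0,"wz":0,"grip":1.0}
    - {"dx":7,"dy":5.8,"dz":0,"wx":0,"wy":0,"wz":0,"grip":1.0}
    - {"dx":10.5,"dy":8.7,"dz":0,"wx":0,"wy":0,"wz":0,"grip":1.0}
    - {"dx":14,"dy":11.6,"dz":0,"wx":0,"wy":0,"wz":0,"grip":1.0}
    - {"dx":16.3,"dy":13.5,"dz":0,"wx":0,"wy":0,"wz":0,"grip":1.0}
    - {"dx":16.3,"dy":13.5,"dz":0,"wx":0,"wy":0,"wz":0,"grip":1.0}
    - {"dx":16.3,"dy":13.5,"dz":0,"wx":0,"wy":0,"wz":0,"grip":1.0}

```text
clock: 4.45
eef_pos: [0.6209, -0.1204, 0.2771]
tool_rot: [0.658, 0.753, -0.001, -0.002]
ft_force: [-0.7, 0.6, -0.8]
grip_width: 0.0167
grasp_force: 58.7
```

```bash
python3 -c "
from h import *
go(.622,-.1217,.170,97.5)
p,d,C=shot('wrist','w2.png')"
```

```text
d [-0.15  0.14 10.71] w [-0.004 -0.001  0.004] from [ 0.6209 -0.1204  0.2771] t 4.45 F [-0.7  0.6 -0.8] grip 0.0167 j [-0.19  0.51  0.52  1.58 -0.    1.24]
```

View pics/w2.png

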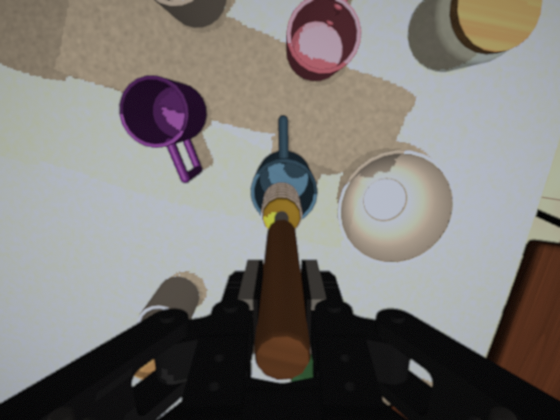

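The brush head at (281,200) is over the blue mug opening at (283,187), and the handle points straight up the image, so the tool yaw matches the mug. The pink mug, purple mug and bowl are clear. Next is the scrub.

arm_command:
  increments:
    - {"dx":-0.1,"dy":0.1,"dz":3,"wx":0,"wy":0,"wz":0,"grip":1.0}
    - {"dx":-0.1,"dy":0.1,"dz":6,"wx":0,"wy":0,"wz":0,"grip":1.0}
    - {"dx":-0.1,"dy":0.1,"dz":9,"wx":0,"wy":0,"wz":0,"grip":1.0}
    - {"dx":-0.1,"dy":0.1,"dz":10.7,"wx":0,"wy":0,"wz":0,"grip":1.0}
    - {"dx":-0.1,"dy":0.1,"dz":10.7,"wx":0,"wy":0,"wz":0,"grip":1.0}
    - {"dx":-0.1,"dy":0.1,"dz":10.7,"wx":0,"wy":0,"wz":0,"grip":1.0}
    - {"dx":-0.1,"dy":0.1,"dz":10.7,"wx":0,"wy":0,"wz":0,"grip":1.0}
    - {"dx":-0.1,"dy":0.1,"dz":10.7,"wx":0,"wy":0,"wz":0,"grip":1.0}

```text
clock: 5.3
eef_pos: [0.6234, -0.1227, 0.1742]
tool_rot: [0.659, 0.752, 0.001, 0.001]
ft_force: [0.2, -0.3, -0.1]
grip_width: 0.0165
grasp_force: 58.8
```

arm_command:
  increments:
    - {"dx":0,"dy":0,"dz":0.8,"wx":0,"wy":0,"wz":0,"grip":1.0}
    - {"dx":0,"dy":0,"dz":0.8,"wx":0,"wy":0,"wz":0,"grip":1.0}
    - {"dx":0,"dy":0,"dz":0.8,"wx":0,"wy":0,"wz":0,"grip":1.0}
    - {"dx":0,"dy":0,"dz":0.8,"wx":0,"wy":0,"wz":0,"grip":1.0}

```text
clock: 5.7
eef_pos: [0.6225, -0.122, 0.1643]
tool_rot: [0.659, 0.753, -0.0, -0.0]
ft_force: [0.4, 1.3, -1.2]
grip_width: 0.0165
grasp_force: 58.8
```

arm_command:
  increments:
    - {"dx":0,"dy":0,"dz":-3,"wx":0,"wy":0,"wz":0,"grip":1.0}
    - {"dx":0,"dy":0,"dz":-6,"wx":0,"wy":0,"wz":0,"grip":1.0}
    - {"dx":0,"dy":0,"dz":-6.5,"wx":0,"wy":0,"wz":0,"grip":1.0}
    - {"dx":0,"dy":0,"dz":-6.5,"wx":0,"wy":0,"wz":0,"grip":1.0}
    - {"dx":0,"dy":0,"dz":-6.5,"wx":0,"wy":0,"wz":0,"grip":1.0}

```text
clock: 6.2
eef_pos: [0.622, -0.122, 0.2281]
tool_rot: [0.659, 0.753, -0.0, -0.001]
ft_force: [1.3, -0.4, -0.8]
grip_width: 0.0166
grasp_force: 58.9
```

arm_command:
  increments:
    - {"dx":0,"dy":0,"dz":3,"wx":0,"wy":0,"wz":0,"grip":1.0}
    - {"dx":0,"dy":0,"dz":5.5,"wx":0,"wy":0,"wz":0,"grip":1.0}
    - {"dx":0,"dy":0,"dz":6.5,"wx":0,"wy":0,"wz":0,"grip":1.0}
    - {"dx":0,"dy":0,"dz":6.5,"wx":0,"wy":0,"wz":0,"grip":1.0}
    - {"dx":0,"dy":0,"dz":6.5,"wx":0,"wy":0,"wz":0,"grip":1.0}
    - {"dx":0,"dy":0,"dz":6.5,"wx":0,"wy":0,"wz":0,"grip":1.0}
    - {"dx":0,"dy":0,"dz":6.5,"wx":0,"wy":0,"wz":0,"grip":1.0}

```text
clock: 6.9
eef_pos: [0.6225, -0.1221, 0.1641]
tool_rot: [0.659, 0.753, -0.0, -0.0]
ft_force: [0.1, -0.9, -0.8]
grip_width: 0.0165
grasp_force: 59.2
```

arm_command:
  increments:
    - {"dx":0,"dy":0,"dz":-4,"wx":0,"wy":0,"wz":0,"grip":1.0}
    - {"dx":0,"dy":0,"dz":-8,"wx":0,"wy":0,"wz":0,"grip":1.0}
    - {"dx":0,"dy":0,"dz":-11.6,"wx":0,"wy":0,"wz":0,"grip":1.0}
    - {"dx":-3.5,"dy":-2.9,"dz":-11.6,"wx":0,"wy":0,"wz":0,"grip":1.0}
    - {"dx":-7,"dy":-5.9,"dz":-11.6,"wx":0,"wy":0,"wz":0,"grip":1.0}
    - {"dx":-10.5,"dy":-8.9,"dz":-11.6,"wx":0,"wy":0,"wz":0,"grip":1.0}
    - {"dx":-14,"dy":-11.9,"dz":-11.6,"wx":0,"wy":0,"wz":0,"grip":1.0}
    - {"dx":-16.1,"dy":-13.9,"dz":-11.6,"wx":0,"wy":0,"wz":0,"grip":1.0}
    - {"dx":-16.1,"dy":-13.9,"dz":-11.6,"wx":0,"wy":0,"wz":0,"grip":1.0}
    - {"dx":-16.1,"dy":-13.9,"dz":-11.6,"wx":0,"wy":0,"wz":0,"grip":1.0}

```text
clock: 7.9
eef_pos: [0.5058, -0.3007, 0.2805]
tool_rot: [0.659, 0.752, 0.0, 0.0]
ft_force: [-0.4, 0.9, -1.0]
grip_width: 0.0164
grasp_force: 59.2
```

```bash
python3 -c "
from h import *
go(.506,-.2996,.164,97.5)"
```

```text
d [ 0.1   0.03 11.65] w [ 0.001 -0.     0.   ] from [ 0.5058 -0.3007  0.2805] t 7.9 F [-0.4  0.9 -1. ] grip 0.0164 j [-0.54  0.41  0.37  1.53  0.    0.9 ]
```

arm_command:
  increments:
    - {"dx":0.1,"dy":0,"dz":4,"wx":0,"wy":0,"wz":0,"grip":1.0}
    - {"dx":0.1,"dy":0,"dz":8,"wx":0,"wy":0,"wz":0,"grip":1.0}
    - {"dx":0.1,"dy":0,"dz":10.5,"wx":0,"wy":0,"wz":0,"grip":1.0}
    - {"dx":0.1,"dy":0,"dz":11.7,"wx":0,"wy":0,"wz":0,"grip":1.0}
    - {"dx":0.1,"dy":0,"dz":11.7,"wx":0,"wy":0,"wz":0,"grip":1.0}
    - {"dx":0.1,"dy":0,"dz":11.7,"wx":0,"wy":0,"wz":0,"grip":1.0}
    - {"dx":0.1,"dy":0,"dz":11.7,"wx":0,"wy":0,"wz":0,"grip":1.0}
    - {"dx":0.1,"dy":0,"dz":11.7,"wx":0,"wy":0,"wz":0,"grip":1.0}

```text
clock: 8.7
eef_pos: [0.5065, -0.299, 0.1638]
tool_rot: [0.658, 0.753, 0.0, 0.0]
ft_force: [-0.6, -0.1, -1.9]
grip_width: 0.0166
grasp_force: 59.3
```

arm_command:
  increments:
    - {"dx":0,"dy":0,"dz":0.2,"wx":0,"wy":0,"wz":0,"grip":1.0}
    - {"dx":0,"dy":0,"dz":0.2,"wx":0,"wy":0,"wz":0,"grip":1.0}
    - {"dx":0,"dy":0,"dz":0.2,"wx":0,"wy":0,"wz":0,"grip":2.2}
    - {"dx":0,"dy":0,"dz":0.2,"wx":0,"wy":0,"wz":0,"grip":3}
    - {"dx":0,"dy":0,"dz":0.2,"wx":0,"wy":0,"wz":0,"grip":5}
    - {"dx":0,"dy":0,"dz":0.2,"wx":0,"wy":0,"wz":0,"grip":7}
    - {"dx":0,"dy":0,"dz":0.2,"wx":0,"wy":0,"wz":0,"grip":7.8}
    - {"dx":0,"dy":0,"dz":0.2,"wx":0,"wy":0,"wz":0,"grip":7.8}
    - {"dx":0,"dy":0,"dz":-5,"wx":0,"wy":0,"wz":0,"grip":7.8}
    - {"dx":0,"dy":0,"dz":-10,"wx":0,"wy":0,"wz":0,"grip":7.8}

```text
clock: 9.7
eef_pos: [0.5045, -0.2982, 0.2602]
tool_rot: [0.659, 0.753, -0.001, -0.003]
ft_force: [1.6, -0.2, 0.9]
grip_width: 0.0781
grasp_force: 0.0
```

Run:
```python
from h import *
go(.622,-.1217,.2,97.5)
for n in('scene','side'):
    p,d,C=shot(n);w=cloud(d,C)
    s=w[(abs(w[...,0]-.507)<.03)&(abs(w[...,1]+.3)<.03)]
    for a,b in((.1,.14),(.14,.18),(.18,.22)):
        k=s[(s[:,2]>a)&(s[:,2]<b)]
        if len(k):print(n,a,len(k),np.median(k,0).round(4),k[:,2].max().round(4))
    # mug rim
    hsv=cv2.cvtColor(p,cv2.COLOR_RGB2HSV).astype(int);k=w[(hsv[...,0]>95)&(hsv[...,0]<118)&(hsv[...,1]>90)&(w[...,2]>.078)&(w[...,2]<.09)]
    k=k[np.hypot(k[:,0]-.622,k[:,1]+.122)<.04];print('mug',len(k),k.min(0),k.max(0),((k.min(0)+k.max(0))/2).round(4))
    # stand arm outline: arm points by distance from rod
    s=w[(w[...,2]>.235)&(w[...,2]<.3)&(np.hypot(w[...,0]-.6075,w[...,1]-.2503)<.11)]
    q=s[:,:2]-[.6075,.2503]; rr=np.hypot(*q.T); 
    for a in range(30,100,10):
        k=(rr>a/1e3)&(rr<a/1e3+.01)
        if k.sum()>2: print(' arm',a,k.sum(),'lat mid',((q[k,1].min()+q[k,1].max())/2).round(4),np.ptp(q[k,1]).round(4),'x',q[k,0].mean().round(4),'z',s[k,2].min().round(4),s[k,2].max().round(4))
```

```text
d [15.92 14.02  6.01] w [-0.005 -0.004  0.002] from [ 0.5045 -0.2982  0.2602] t 9.7 F [ 1.6 -0.2  0.9] grip 0.0781 j [-0.53  0.41  0.32  1.49 -0.    0.9 ]
scene 0.1 79 [ 0.5104 -0.2941  0.1199] 0.1395
scene 0.14 84 [ 0.5105 -0.2937  0.1616] 0.1799
scene 0.18 97 [ 0.5101 -0.2947  0.2029] 0.2151
mug 152 [ 0.59149556 -0.15435943  0.07806731] [ 0.65506725 -0.08963826  0.08810891] [ 0.6233 -0.122   0.0831]
 arm 30 30 lat mid 0.0022 0.0112 x -0.0351 z 0.2555 0.2625
 arm 40 26 lat mid 0.003 0.0112 x -0.0451 z 0.2552 0.2624
 arm 50 29 lat mid 0.0038 0.0113 x -0.0548 z 0.253 0.2615
 arm 60 25 lat mid 0.0042 0.0121 x -0.0642 z 0.2554 0.2619
 arm 70 42 lat mid 0.0056 0.0114 x -0.0752 z 0.256 0.2681
 arm 80 48 lat mid 0.0062 0.0117 x -0.0845 z 0.2611 0.2746
 arm 90 7 lat mid 0.0068 0.0089 x -0.0914 z 0.2711 0.2753
side 0.1 67 [ 0.5069 -0.2921  0.1234] 0.14
side 0.14 68 [ 0.5067 -0.2916  0.1624] 0.1785
side 0.18 83 [ 0.5072 -0.2927  0.2016] 0.2174
mug 112 [ 0.59069873 -0.15460106  0.07800469] [ 0.65371528 -0.08983919  0.08697724] [ 0.6222 -0.1222  0.0825]
 arm 30 40 lat mid 0.0031 0.0121 x -0.0345 z 0.2544 0.2626
 arm 40 39 lat mid 0.0041 0.0116 x -0.0445 z 0.2533 0.2616
 arm 50 41 lat mid 0.0053 0.0108 x -0.0545 z 0.2538 0.2622
 arm 60 41 lat mid 0.0056 0.0122 x -0.0646 z 0.2539 0.2622
 arm 70 39 lat mid 0.0067 0.0106 x -0.0743 z 0.2524 0.2646
 arm 80 45 lat mid 0.0079 0.0106 x -0.0846 z 0.2546 0.2755
 arm 90 25 lat mid 0.0083 0.0091 x -0.0924 z 0.2654 0.2751
```

arm_command:
  increments:
    - {"dx":3.5,"dy":3,"dz":0,"wx":0,"wy":0,"wz":0,"grip":7.5}
    - {"dx":7,"dy":6,"dz":0,"wx":0,"wy":0,"wz":0,"grip":7.5}
    - {"dx":10.5,"dy":9,"dz":0,"wx":0,"wy":0,"wz":0,"grip":7.5}
    - {"dx":14,"dy":12.2,"dz":0,"wx":0,"wy":0,"wz":0,"grip":7.5}
    - {"dx":15.9,"dy":14.0,"dz":3,"wx":0,"wy":0,"wz":0,"grip":7.5}
    - {"dx":15.9,"dy":14.0,"dz":7,"wx":0,"wy":0,"wz":0,"grip":7.5}
    - {"dx":15.9,"dy":14.0,"dz":11,"wx":0,"wy":0,"wz":0,"grip":7.5}
    - {"dx":15.9,"dy":14.0,"dz":11,"wx":0,"wy":0,"wz":0,"grip":7.5}
    - {"dx":15.9,"dy":14.0,"dz":11,"wx":0,"wy":0,"wz":0,"grip":7.5}

```text
clock: 10.7
eef_pos: [0.6233, -0.1229, 0.1513]
tool_rot: [0.659, 0.753, -0.0, -0.001]
ft_force: [0.6, -0.8, -0.0]
grip_width: 0.0748
grasp_force: 0.0
```

Run:
```python
from h import *
go(.6225,-.1220,.05,97.5)
p,d,C=shot('wrist','w3.png');w=cloud(d,C)
hsv=cv2.cvtColor(p,cv2.COLOR_RGB2HSV).astype(int);m=(hsv[...,0]>93)&(hsv[...,0]<120)&(hsv[...,1]>80)
k=w[m&(w[...,2]>.06)&(w[...,2]<.1)];k=k[np.hypot(k[:,0]-.622,k[:,1]+.122)<.1]
q=k-[.6225,-.122,0];r=np.hypot(q[:,0],q[:,1]);b=q[r<.04];h=q[(r>.045)&(r<.08)]
print(len(b),b.min(0),b.max(0));print(len(h),h.mean(0),np.degrees(np.arctan2(h[:,1],h[:,0]).mean()))
```

```text
d [ 0.1  -0.05 10.13] w [-0.002 -0.001  0.002] from [ 0.6233 -0.1229  0.1513] t 10.7 F [ 0.6 -0.8 -0. ] grip 0.0748 j [-0.19  0.55  0.26  1.28 -0.    1.24]
3721 [-0.0305806  -0.03427984  0.06004623] [0.03232152 0.03959262 0.0874962 ]
512 [-0.00790935  0.05611834  0.07800042] 98.02045444266275
```

View pics/w3.png

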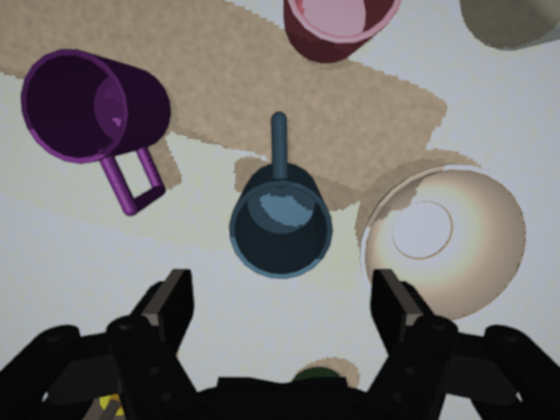

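The blue mug's rim is centred at (281,228) between the fingertips at 192 and 372. Its handle points up the image at (279,140), and the bowl's edge at 362 is just inside the fingertip line but lower. Next I descend and grip.

arm_command:
  increments:
    - {"dx":0.1,"dy":0,"dz":4,"wx":0,"wy":0,"wz":0,"grip":7.5}
    - {"dx":0.1,"dy":0,"dz":7,"wx":0,"wy":0,"wz":0,"grip":7.5}
    - {"dx":0.1,"dy":0,"dz":9,"wx":0,"wy":0,"wz":0,"grip":7.5}
    - {"dx":0.1,"dy":0,"dz":10,"wx":0,"wy":0,"wz":0,"grip":7.5}
    - {"dx":0.1,"dy":0,"dz":10,"wx":0,"wy":0,"wz":0,"grip":7.5}
    - {"dx":0.1,"dy":0,"dz":10,"wx":0,"wy":0,"wz":0,"grip":6.8}
    - {"dx":0.1,"dy":0,"dz":10,"wx":0,"wy":0,"wz":0,"grip":6.2}
    - {"dx":0.1,"dy":0,"dz":10,"wx":0,"wy":0,"wz":0,"grip":6.0}
    - {"dx":0.1,"dy":0,"dz":10,"wx":0,"wy":0,"wz":0,"grip":6.0}
    - {"dx":0.1,"dy":0,"dz":10,"wx":0,"wy":0,"wz":0,"grip":6.0}

```text
clock: 11.75
eef_pos: [0.6246, -0.1226, 0.0542]
tool_rot: [0.659, 0.752, 0.001, 0.002]
ft_force: [-2.6, -0.6, 6.2]
grip_width: 0.0632
grasp_force: 67.4
```

arm_command:
  increments:
    - {"dx":0,"dy":0,"dz":-2,"wx":0,"wy":0,"wz":0,"grip":6.0}
    - {"dx":0,"dy":0,"dz":-5,"wx":0,"wy":0,"wz":0,"grip":6.0}
    - {"dx":0,"dy":0,"dz":-9,"wx":0,"wy":0,"wz":0,"grip":6.0}
    - {"dx":0,"dy":0,"dz":-13,"wx":0,"wy":0,"wz":0,"grip":6.0}
    - {"dx":0,"dy":0,"dz":-17,"wx":0,"wy":0,"wz":0,"grip":6.0}
    - {"dx":0,"dy":0,"dz":-20,"wx":0,"wy":0,"wz":0,"grip":6.0}
    - {"dx":0,"dy":0,"dz":-22,"wx":0,"wy":0,"wz":0,"grip":6.0}
    - {"dx":0,"dy":0,"dz":-22,"wx":0,"wy":0,"wz":0,"grip":6.0}
    - {"dx":0,"dy":0,"dz":-22,"wx":0,"wy":0,"wz":0,"grip":6.0}

```text
clock: 12.65
eef_pos: [0.6237, -0.1219, 0.2711]
tool_rot: [0.659, 0.753, 0.0, 0.0]
ft_force: [-0.1, 0.8, -3.5]
grip_width: 0.0628
grasp_force: 67.5
```

```bash
cat >> h.py <<'E'
S=np.array([.6075,.2503]);ux=np.array([np.cos(np.radians(-4.7)),np.sin(np.radians(-4.7))]);uy=np.array([-ux[1],ux[0]])
def hang(out,lat,z): # opening 'out' mm along the arm, arm at mug-y lat, mug origin z
    c=S-out*ux-lat*uy; print('centre',c); go(c[0],c[1],z+.0542,85.2)
E
python3 - <<'E'
from h import *
go(.46,.08,.2727,85.2); hang(.14,.048,.2185)
E
```

```text
d [ 22.19 -13.55  -0.17] w [ 0.001 -0.     0.217] from [ 0.6237 -0.1219  0.2711] t 12.65 F [-0.1  0.8 -3.5] grip 0.0628 j [-0.19  0.52  0.51  1.57  0.    1.24]
centre [0.46403772 0.2139328 ]
d [ 35.41 -11.37  -0.17] w [ 0.001 -0.     0.217] from [ 0.6237 -0.1219  0.2711] t 12.65 F [-0.1  0.8 -3.5] grip 0.0628 j [-0.19  0.52  0.51  1.57  0.    1.24]
```

arm_command:
  increments:
    - {"dx":3.5,"dy":-2.1,"dz":0,"wx":0,"wy":0,"wz":0.04,"grip":6.0}
    - {"dx":7,"dy":-4.3,"dz":0,"wx":0,"wy":0,"wz":0.08,"grip":6.0}
    - {"dx":10.5,"dy":-6.4,"dz":0,"wx":0,"wy":0,"wz":0.12,"grip":6.0}
    - {"dx":14,"dy":-8.5,"dz":0,"wx":0,"wy":0,"wz":0.16,"grip":6.0}
    - {"dx":17.5,"dy":-10.7,"dz":0,"wx":0,"wy":0,"wz":0.2,"grip":6.0}
    - {"dx":21,"dy":-12.8,"dz":0,"wx":0,"wy":0,"wz":0.217,"grip":6.0}
    - {"dx":24,"dy":-13,"dz":-0.2,"wx":0,"wy":0,"wz":0.217,"grip":6.0}
    - {"dx":27,"dy":-12.6,"dz":-0.2,"wx":0,"wy":0,"wz":0.217,"grip":6.0}
    - {"dx":29,"dy":-12.4,"dz":-0.2,"wx":0,"wy":0,"wz":0.217,"grip":6.0}
    - {"dx":29,"dy":-12.4,"dz":-0.2,"wx":0,"wy":0,"wz":0.217,"grip":6.0}

```text
clock: 13.65
eef_pos: [0.4608, 0.151, 0.2711]
tool_rot: [0.735, 0.678, -0.001, -0.001]
ft_force: [0.1, -0.8, -3.6]
grip_width: 0.0632
grasp_force: 68.0
```

```bash
cat > mm.py <<'E'
from h import *
# held mug: rim circle and handle yaw, relative to tool, from scene+side
p,r,o=tool();x=r.as_matrix()[:,0]
print('toolyaw',np.degrees(np.arctan2(x[1],x[0])))
for n in('scene','side'):
    q,d,C=shot(n,n+'_h.png');w=cloud(d,C);hsv=cv2.cvtColor(q,cv2.COLOR_RGB2HSV).astype(int)
    m=(hsv[...,0]>95)&(hsv[...,0]<118)&(hsv[...,1]>90)
    k=w[m];k=k[np.linalg.norm(k[:,:2]-p[:2],axis=1)<.1];k=k[(k[:,2]>p[2]-.08)&(k[:,2]<p[2]+.05)]
    ax=np.array([x[:2],r.as_matrix()[:2,1]]);l=(k[:,:2]-p[:2])@ax.T
    h=l[:,0]>.042
    print(n,len(k),'z rel',(np.percentile(k[:,2],[1,99])-p[2]).round(4),'handle n',h.sum())
    hh=np.c_[l[h],k[h,2]-p[2]]; print(' handle x',np.percentile(hh[:,0],[2,50,98]).round(4),'y mid',((np.percentile(hh[:,1],2)+np.percentile(hh[:,1],98))/2).round(4),np.ptp(hh[:,1]).round(4),'slope',np.polyfit(hh[:,0],hh[:,1],1).round(4),'z',np.percentile(hh[:,2],[2,98]).round(4))
E
python3 mm.py; python3 -c "
from h import *
hang(.14,.048,.2185)"
```

```text
toolyaw 85.41442215169826
scene 1139 z rel [-0.0523  0.0306] handle n 177
 handle x [0.0434 0.0653 0.0717] y mid 0.0021 0.0091 slope [-0.0057  0.0029] z [-0.0392  0.0238]
side 1634 z rel [-0.0453  0.0319] handle n 178
 handle x [0.0432 0.0677 0.072 ] y mid 0.0002 0.0105 slope [-0.0335  0.0017] z [-0.0363  0.0249]
centre [0.46403772 0.2139328 ]
d [ 6.51 -0.25 -0.13] w [-0.003  0.002  0.001] from [0.4611 0.1489 0.2716] t 13.75 F [-0.2 -0.3 -3.3] grip 0.0634 j [ 0.31  0.2   0.06  1.43 -0.    1.97]
```

arm_command:
  increments:
    - {"dx":2.5,"dy":-0.2,"dz":-0.2,"wx":0,"wy":0,"wz":0,"grip":6.0}
    - {"dx":4.5,"dy":-0.2,"dz":-0.2,"wx":0,"wy":0,"wz":0,"grip":6.0}
    - {"dx":6,"dy":-0.2,"dz":-0.2,"wx":0,"wy":0,"wz":0,"grip":6.0}
    - {"dx":6.5,"dy":-0.2,"dz":-0.2,"wx":0,"wy":0,"wz":0,"grip":6.0}
    - {"dx":6.5,"dy":-0.2,"dz":-0.2,"wx":0,"wy":0,"wz":0,"grip":6.0}
    - {"dx":6.5,"dy":-0.2,"dz":-0.2,"wx":0,"wy":0,"wz":0,"grip":6.0}
    - {"dx":6.5,"dy":-0.2,"dz":-0.2,"wx":0,"wy":0,"wz":0,"grip":6.0}

```text
clock: 14.45
eef_pos: [0.4656, 0.2131, 0.2753]
tool_rot: [0.737, 0.676, -0.0, 0.0]
ft_force: [0.6, -0.2, -3.4]
grip_width: 0.0633
grasp_force: 68.1
```

```bash
python3 mm.py; python3 -c "
from h import *
hang(.056,.048,.2185)
a=cv2.imread('pics/scene_h.png')[120:340,330:520];b=cv2.imread('pics/side_h.png')[200:400,180:380]
cv2.imwrite('pics/c1.png',np.hstack([cv2.resize(a,(400,460)),cv2.resize(b,(400,460))]))"
```

```text
toolyaw 85.12456942245942
scene 1203 z rel [-0.0513  0.0312] handle n 196
 handle x [0.0432 0.0641 0.0712] y mid 0.002 0.0077 slope [0.032  0.0003] z [-0.0405  0.0234]
side 1745 z rel [-0.0497  0.0322] handle n 201
 handle x [0.0423 0.0664 0.0729] y mid -0.0001 0.0102 slope [-0.0245  0.0005] z [-0.0371  0.0244]
centre [0.54775526 0.20704996]
d [0.08 8.23 0.28] w [ 0.     0.    -0.001] from [0.4657 0.2133 0.2754] t 14.55 F [-0.4 -0.2 -3.7] grip 0.0631 j [ 0.43  0.25  0.13  1.45 -0.    2.09]
```

View pics/c1.png

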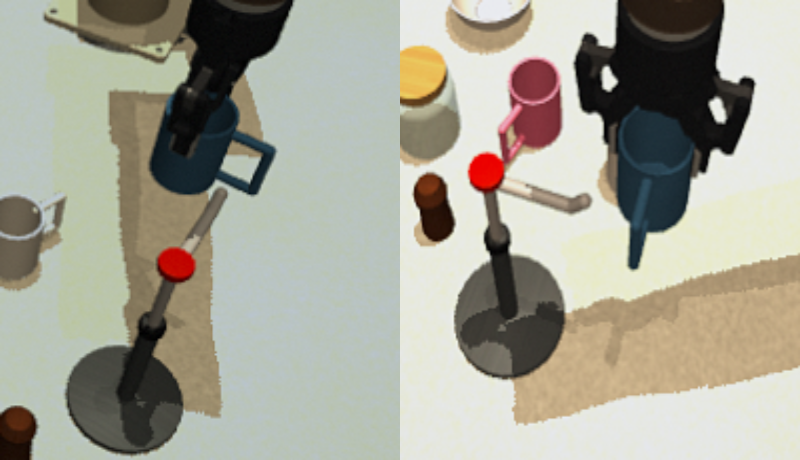

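The crops show the mug's handle opening at (248,165) just beyond the arm tip at (222,195), lined up with the arm, and the mug upright. Next I thread the handle over the arm slowly.

arm_command:
  increments:
    - {"dx":0,"dy":1,"dz":0.2,"wx":0,"wy":0,"wz":0,"grip":6.0}
    - {"dx":0,"dy":2,"dz":0.2,"wx":0,"wy":0,"wz":0,"grip":6.0}
    - {"dx":0,"dy":3,"dz":0.2,"wx":0,"wy":0,"wz":0,"grip":6.0}
    - {"dx":0,"dy":4,"dz":0.2,"wx":0,"wy":0,"wz":0,"grip":6.0}
    - {"dx":0,"dy":5,"dz":0.2,"wx":0,"wy":0,"wz":0,"grip":6.0}
    - {"dx":0,"dy":5.5,"dz":0.2,"wx":0,"wy":0,"wz":0,"grip":6.0}
    - {"dx":0,"dy":5.5,"dz":0.2,"wx":0,"wy":0,"wz":0,"grip":6.0}

```text
clock: 15.25
eef_pos: [0.5212, 0.2092, 0.2729]
tool_rot: [0.736, 0.677, -0.0, -0.0]
ft_force: [0.3, -1.1, -3.8]
grip_width: 0.0635
grasp_force: 68.1
```

arm_command:
  increments:
    - {"dx":0,"dy":1,"dz":0,"wx":0,"wy":0,"wz":0,"grip":6.0}
    - {"dx":0,"dy":2,"dz":0,"wx":0,"wy":0,"wz":0,"grip":6.0}
    - {"dx":0,"dy":2.7,"dz":0,"wx":0,"wy":0,"wz":0,"grip":6.0}
    - {"dx":0,"dy":2.7,"dz":0,"wx":0,"wy":0,"wz":0,"grip":6.0}
    - {"dx":0,"dy":2.7,"dz":0,"wx":0,"wy":0,"wz":0,"grip":6.0}

```text
clock: 15.75
eef_pos: [0.5474, 0.207, 0.2731]
tool_rot: [0.736, 0.677, -0.0, -0.0]
ft_force: [-0.5, -0.3, -3.0]
grip_width: 0.063
grasp_force: 68.1
```

```bash
python3 mm.py; python3 -c "
from h import *
hang(.056,.053,.1935)
a=cv2.imread('pics/scene_h.png')[120:340,330:520];b=cv2.imread('pics/side_h.png')[200:400,180:380]
cv2.imwrite('pics/c2.png',np.hstack([cv2.resize(a,(400,460)),cv2.resize(b,(400,460))]))"
```

```text
toolyaw 85.1733591129815
scene 1222 z rel [-0.0527  0.0312] handle n 190
 handle x [0.0438 0.0654 0.0719] y mid 0.0021 0.0089 slope [0.0223 0.0012] z [-0.0392  0.0241]
side 1545 z rel [-0.0486  0.0318] handle n 205
 handle x [0.0426 0.0669 0.0728] y mid -0.0019 0.0103 slope [-0.0325 -0.0006] z [-0.0362  0.0247]
centre [0.54734557 0.20206677]
d [-0.5   0.07  2.56] w [-0.  0. -0.] from [0.5471 0.2071 0.2733] t 15.85 F [-0.5 -0.1 -3.3] grip 0.0638 j [0.36 0.4  0.34 1.51 0.   2.02]
```

View pics/c2.png

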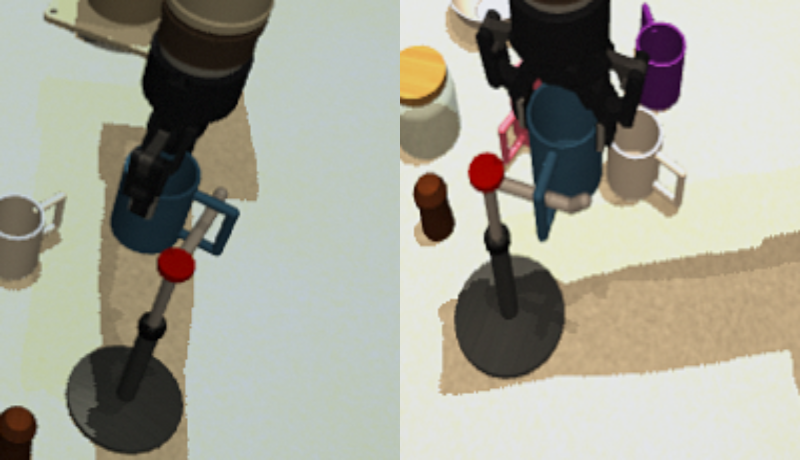

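Both crops show the arm running through the handle opening: (215,215) in the left crop, (545,195) in the right. Next I lower it.

arm_command:
  increments:
    - {"dx":-0.2,"dy":0,"dz":0.5,"wx":0,"wy":0,"wz":0,"grip":6.0}
    - {"dx":-0.4,"dy":0,"dz":1.0,"wx":0,"wy":0,"wz":0,"grip":6.0}
    - {"dx":-0.4,"dy":0,"dz":1.5,"wx":0,"wy":0,"wz":0,"grip":6.0}
    - {"dx":-0.4,"dy":0,"dz":1.9,"wx":0,"wy":0,"wz":0,"grip":6.0}
    - {"dx":-0.4,"dy":0,"dz":2.1,"wx":0,"wy":0,"wz":0,"grip":6.0}
    - {"dx":-0.4,"dy":0,"dz":2.2,"wx":0,"wy":0,"wz":0,"grip":6.0}
    - {"dx":-0.4,"dy":0,"dz":2.2,"wx":0,"wy":0,"wz":0,"grip":6.0}

```text
clock: 16.55
eef_pos: [0.547, 0.2031, 0.2512]
tool_rot: [0.736, 0.677, -0.0, -0.0]
ft_force: [-0.2, -1.1, -3.9]
grip_width: 0.0633
grasp_force: 68.1
```

arm_command:
  increments:
    - {"dx":0,"dy":0,"dz":0.1,"wx":0,"wy":0,"wz":0,"grip":6.0}
    - {"dx":0,"dy":0,"dz":0.2,"wx":0,"wy":0,"wz":0,"grip":6.0}
    - {"dx":0,"dy":0,"dz":0.2,"wx":0,"wy":0,"wz":0,"grip":6.0}

```text
clock: 16.85
eef_pos: [0.547, 0.2031, 0.2493]
tool_rot: [0.736, 0.677, -0.0, -0.0]
ft_force: [0.3, -0.5, -4.1]
grip_width: 0.0636
grasp_force: 68.1
```

arm_command:
  increments:
    - {"dx":0,"dy":0,"dz":0.1,"wx":0,"wy":0,"wz":0,"grip":6.0}
    - {"dx":0,"dy":0,"dz":0.1,"wx":0,"wy":0,"wz":0,"grip":6.0}
    - {"dx":0,"dy":0,"dz":0.15,"wx":0,"wy":0,"wz":0,"grip":6.0}
    - {"dx":0,"dy":0,"dz":0.15,"wx":0,"wy":0,"wz":0,"grip":6.0}

```text
clock: 17.25
eef_pos: [0.547, 0.2031, 0.2478]
tool_rot: [0.736, 0.677, -0.0, -0.0]
ft_force: [0.6, 0.4, -3.4]
grip_width: 0.0632
grasp_force: 68.1
```

arm_command:
  increments:
    - {"dx":0,"dy":0,"dz":0.08,"wx":0,"wy":0,"wz":0,"grip":6.0}
    - {"dx":0,"dy":0,"dz":0.08,"wx":0,"wy":0,"wz":0,"grip":6.0}
    - {"dx":0,"dy":0,"dz":0.08,"wx":0,"wy":0,"wz":0,"grip":6.0}

```text
clock: 17.55
eef_pos: [0.5471, 0.2031, 0.2472]
tool_rot: [0.736, 0.677, 0.0, 0.0]
ft_force: [0.3, -0.3, -2.7]
grip_width: 0.0634
grasp_force: 68.2
```

arm_command:
  increments:
    - {"dx":0,"dy":0,"dz":0.08,"wx":0,"wy":0,"wz":0,"grip":6.0}
    - {"dx":0,"dy":0,"dz":0.08,"wx":0,"wy":0,"wz":0,"grip":6.0}
    - {"dx":0,"dy":0,"dz":0.08,"wx":0,"wy":0,"wz":0,"grip":6.0}

```text
clock: 17.85
eef_pos: [0.5471, 0.2031, 0.2468]
tool_rot: [0.736, 0.677, 0.0, 0.0]
ft_force: [-1.1, -1.0, 1.1]
grip_width: 0.0637
grasp_force: 68.6
```

Contact with the arm reads about 4.5 N, so I release now.

arm_command:
  increments:
    - {"dx":0,"dy":0,"dz":0,"wx":0,"wy":0,"wz":0,"grip":6.6}
    - {"dx":0,"dy":0,"dz":0,"wx":0,"wy":0,"wz":0,"grip":7.2}
    - {"dx":0,"dy":0,"dz":0,"wx":0,"wy":0,"wz":0,"grip":8.0}
    - {"dx":0,"dy":0,"dz":0,"wx":0,"wy":0,"wz":0,"grip":8.5}
    - {"dx":0,"dy":0,"dz":0,"wx":0,"wy":0,"wz":0,"grip":8.5}
    - {"dx":0,"dy":0,"dz":0,"wx":0,"wy":0,"wz":0,"grip":8.5}
    - {"dx":0,"dy":0,"dz":-2,"wx":0,"wy":0,"wz":0,"grip":8.5}
    - {"dx":0,"dy":0,"dz":-5,"wx":0,"wy":0,"wz":0,"grip":8.5}
    - {"dx":0,"dy":0,"dz":-9,"wx":0,"wy":0,"wz":0,"grip":8.5}
    - {"dx":0,"dy":0,"dz":-12,"wx":0,"wy":0,"wz":0,"grip":8.5}

```text
clock: 18.85
eef_pos: [0.547, 0.2031, 0.3686]
tool_rot: [0.736, 0.677, 0.001, 0.0]
ft_force: [0.3, 0.0, 0.3]
grip_width: 0.0854
grasp_force: 0.0
```

arm_command:
  increments:
    - {"dx":-4,"dy":-2,"dz":0,"wx":0,"wy":0,"wz":0,"grip":8.5}
    - {"dx":-8,"dy":-4,"dz":0,"wx":0,"wy":0,"wz":0,"grip":8.5}
    - {"dx":-12,"dy":-6,"dz":0,"wx":0,"wy":0,"wz":0,"grip":8.5}
    - {"dx":-12,"dy":-6,"dz":0,"wx":0,"wy":0,"wz":0,"grip":8.5}
    - {"dx":-12,"dy":-6,"dz":0,"wx":0,"wy":0,"wz":0,"grip":8.5}
    - {"dx":-12,"dy":-6,"dz":0,"wx":0,"wy":0,"wz":0,"grip":8.5}
    - {"dx":-12,"dy":-6,"dz":0,"wx":0,"wy":0,"wz":0,"grip":8.5}
    - {"dx":-12,"dy":-6,"dz":0,"wx":0,"wy":0,"wz":0,"grip":8.5}
    - {"dx":-12,"dy":-6,"dz":0,"wx":0,"wy":0,"wz":0,"grip":8.5}
    - {"dx":-12,"dy":-6,"dz":0,"wx":0,"wy":0,"wz":0,"grip":8.5}

```text
clock: 19.85
eef_pos: [0.4773, 0.089, 0.3659]
tool_rot: [0.736, 0.677, -0.0, -0.0]
ft_force: [0.7, 0.8, 0.1]
grip_width: 0.0846
grasp_force: 0.0
```

Run:
```python
from h import *
for n in('scene','side'):
    q,d,C=shot(n,n+'_e.png');w=cloud(d,C);hsv=cv2.cvtColor(q,cv2.COLOR_RGB2HSV).astype(int)
    k=w[(hsv[...,0]>95)&(hsv[...,0]<118)&(hsv[...,1]>90)&(w[...,2]>.06)];k=k[np.linalg.norm(k[:,:2]-S,axis=1)<.15]
    l=(k[:,:2]-S)@np.array([ux,uy]).T; print(n,len(k),np.percentile(np.c_[l,k[:,2]],[2,50,98],axis=0).round(3).tolist())
a=cv2.imread('pics/scene_e.png');b=cv2.imread('pics/side_e.png')
cv2.imwrite('pics/c3.png',np.hstack([cv2.resize(a[110:350,180:480],(400,320)),cv2.resize(b[110:400,150:400],(400,464))[:320+0*1]]) if 0 else np.hstack([cv2.resize(a,(400,300)),cv2.resize(b[200:380,170:410],(400,300))]))
```

```text
scene 1295 [[-0.071, -0.022, 0.189], [-0.044, 0.029, 0.226], [-0.023, 0.059, 0.27]]
side 1932 [[-0.088, -0.01, 0.181], [-0.061, 0.043, 0.226], [-0.028, 0.068, 0.273]]
```

View pics/c3.png

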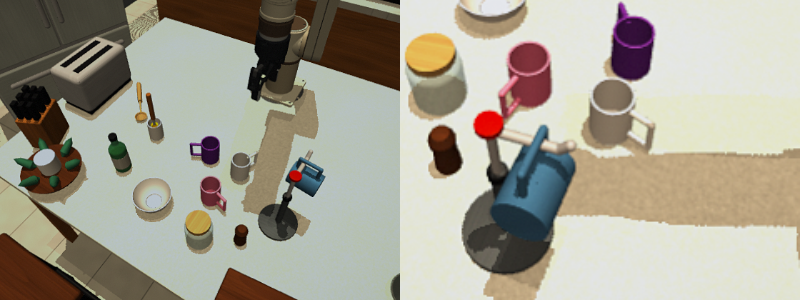

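The mug hangs by its handle on the arm (right crop, (535,180)), swaying. The brush stands in its holder at (153,115), and the other things are in place. I let it settle briefly, check once more, and hand in.

arm_command:
  increments:
    - {"dx":0,"dy":0,"dz":0,"wx":0,"wy":0,"wz":0,"grip":8.5}
    - {"dx":0,"dy":0,"dz":0,"wx":0,"wy":0,"wz":0,"grip":8.5}
    - {"dx":0,"dy":0,"dz":0,"wx":0,"wy":0,"wz":0,"grip":8.5}
    - {"dx":0,"dy":0,"dz":0,"wx":0,"wy":0,"wz":0,"grip":8.5}
    - {"dx":0,"dy":0,"dz":0,"wx":0,"wy":0,"wz":0,"grip":8.5}
    - {"dx":0,"dy":0,"dz":0,"wx":0,"wy":0,"wz":0,"grip":8.5}
    - {"dx":0,"dy":0,"dz":0,"wx":0,"wy":0,"wz":0,"grip":8.5}
    - {"dx":0,"dy":0,"dz":0,"wx":0,"wy":0,"wz":0,"grip":8.5}
    - {"dx":0,"dy":0,"dz":0,"wx":0,"wy":0,"wz":0,"grip":8.5}
    - {"dx":0,"dy":0,"dz":0,"wx":0,"wy":0,"wz":0,"grip":8.5}

```text
clock: 20.95
eef_pos: [0.4771, 0.0885, 0.3662]
tool_rot: [0.736, 0.677, -0.0, -0.0]
ft_force: [0.2, -0.6, 0.5]
grip_width: 0.0853
grasp_force: 0.0
```

arm_command:
  increments:
    - {"dx":0,"dy":0,"dz":0,"wx":0,"wy":0,"wz":0,"grip":8.5}
    - {"dx":0,"dy":0,"dz":0,"wx":0,"wy":0,"wz":0,"grip":8.5}
    - {"dx":0,"dy":0,"dz":0,"wx":0,"wy":0,"wz":0,"grip":8.5}
    - {"dx":0,"dy":0,"dz":0,"wx":0,"wy":0,"wz":0,"grip":8.5}
    - {"dx":0,"dy":0,"dz":0,"wx":0,"wy":0,"wz":0,"grip":8.5}
    - {"dx":0,"dy":0,"dz":0,"wx":0,"wy":0,"wz":0,"grip":8.5}
    - {"dx":0,"dy":0,"dz":0,"wx":0,"wy":0,"wz":0,"grip":8.5}
    - {"dx":0,"dy":0,"dz":0,"wx":0,"wy":0,"wz":0,"grip":8.5}
    - {"dx":0,"dy":0,"dz":0,"wx":0,"wy":0,"wz":0,"grip":8.5}
    - {"dx":0,"dy":0,"dz":0,"wx":0,"wy":0,"wz":0,"grip":8.5}

```text
clock: 21.95
eef_pos: [0.4771, 0.0885, 0.3662]
tool_rot: [0.736, 0.677, -0.0, 0.0]
ft_force: [0.1, 0.1, -0.2]
grip_width: 0.085
grasp_force: 0.0
```

Run:
```python
from h import *
for i in range(4):
    q,d,C=shot('side');w=cloud(d,C);hsv=cv2.cvtColor(q,cv2.COLOR_RGB2HSV).astype(int)
    k=w[(hsv[...,0]>95)&(hsv[...,0]<118)&(hsv[...,1]>90)&(w[...,2]>.06)];k=k[np.linalg.norm(k[:,:2]-S,axis=1)<.15]
    l=(k[:,:2]-S)@np.array([ux,uy]).T; print(len(k),np.percentile(np.c_[l,k[:,2]],[2,50,98],axis=0).round(3).tolist())
m=np.percentile(np.c_[l,k[:,2]],[2,98],axis=0)
if m[0,2]>.1 and m[0,0]>-.1 and m[1,0]<.0: print(job.job_done())
```

```text
1522 [[-0.088, -0.081, 0.193], [-0.06, -0.02, 0.226], [-0.029, 0.031, 0.275]]
1476 [[-0.088, -0.076, 0.192], [-0.06, -0.007, 0.222], [-0.028, 0.035, 0.274]]
1388 [[-0.088, -0.039, 0.193], [-0.062, 0.006, 0.22], [-0.028, 0.04, 0.273]]
1502 [[-0.088, -0.03, 0.176], [-0.062, 0.018, 0.218], [-0.027, 0.047, 0.271]]
the job is handed in; nothing more can be done
None
```

I scrubbed the blue mug (bottom, rim, bottom again), stood the brush back in its holder, hung the mug by its handle on the stand's arm, where it was still swaying freely, and handed the job in at about 22 s; no verdict was returned.

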